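Meter two pairs of heels from the feeder

TASK

Slide the wooden tray under the heel feeder, then slide the feeder's bottom gate open by its upright handle just far enough that the right and middle bays drop their heels into the tray while the pair in the left bay stays in place. Then slide the gate fully shut again, leaving the tray standing on the counter with the four heels in it, and do not disturb the other things on the counter.

Things in the scene. Friction and masses are not known exactly. Their poses are not given: they have to be found in the camera images.
- feeder: Fixed gravity feeder: grey open-topped bin, clear front, on four posts. Origin on the counter under the bin's middle; x to the back, y to its left, z up. Bin 198 mm (y) x 70 mm (x), walls z 96-150 mm, flared rim to z 168, x +-52, y +-116 mm. Dividers at y +-32 mm make 3 bays 60 x 62 mm: right (y -64 mm), middle (0), left (+64 mm), each with a pair of heels lying one on the other on the gate
- drop_point (a point): Point on the counter midway under the right and middle bays: (0, -0.032, 0) in the feeder's frame. Clear height below the gate is 82 mm. Posts 16 mm thick stand at x +-41, y +-155 mm of the feeder, on feet 130 mm (x) x 26 mm (y) x 8 mm; two rails along y at x +-41 mm (12 mm wide, 326 mm long, z 86-104 mm) join them. The tray enters from the front (-x)
- gate (a joint): Bottom gate, a 6 mm steel plate, top at z 94 mm. Value in m: 0 = fully shut (stop), up to 0.20 as it slides to the feeder's +y. Starts at 0 to 0.008; friction 2.5 N, stays where left. It opens the bays from y -0.098 to -0.098 + value: right bay clear at 0.064, middle at 0.128. A heel tips out once its middle loses support: the left pair falls from about 0.16
- gate_handle (a point): Centre of the top of the gate's upright black handle, a post 22 mm (feeder x) by 14 mm (feeder y), from z 84 to 150 mm, in front of the bin: at (-0.087, 0.060 + gate value, 0.150) in the feeder's frame. An arm 24 mm wide, 6 mm thick (z 82-88 mm) joins its foot to the gate under the front rail. It can be pushed from either side or straddled from above
- tray: Loose open wooden tray, 190 mm (its x) by 166 mm (its y), 45 mm high, walls and floor 8 mm, 0.25-0.5 kg. Origin: centre of its underside; its x points roughly to the feeder's back. Starts in front of the feeder; push it, or pinch a wall from above. Right place: origin about 42 mm in front (-x) of drop_point, turned like the feeder; the front wall then still stands clear of the bin
- heel_0: Black rubber heel block, 56 x 54 x 12 mm, 35 g, origin at the centre of its underside; starts in the feeder's right bay, lower
- heel_1: Black rubber heel block, 56 x 54 x 12 mm, 35 g, origin at the centre of its underside; starts in the feeder's right bay, upper
- heel_2: Black rubber heel block, 56 x 54 x 12 mm, 35 g, origin at the centre of its underside; starts in the feeder's middle bay, lower
- heel_3: Black rubber heel block, 56 x 54 x 12 mm, 35 g, origin at the centre of its underside; starts in the feeder's middle bay, upper
- heel_4: Black rubber heel block, 56 x 54 x 12 mm, 35 g, origin at the centre of its underside; starts in the feeder's left bay, lower
- heel_5: Black rubber heel block, 56 x 54 x 12 mm, 35 g, origin at the centre of its underside; starts in the feeder's left bay, upper
- glue_tin: Glue tin, 62 mm across, 84 mm high; loose bystander, origin at the centre of its underside
- polish_tin: Round polish tin, 68 mm across, 22 mm high; loose bystander, origin at the centre of its underside
- shoe_brush: Shoe brush, 51 x 165 x 38 mm; loose bystander, origin at the centre of its underside
- spool: Thread spool, 32 mm across, 50 mm high; loose bystander, origin at the centre of its underside
Not all that is in view belongs to the job. Leave any red or yellow look-alike of the heel_3 alone. What is shaped like the heel_1 but green or yellow is not meant.

How it is judged (in metres and radians):
On the way, in this order (a step that is already met when the one before it is completed fails the run):
1. the tray stands under the right and middle bays before the gate is opened (x of tray in the frame of feeder between -0.065 and 0.05 m and y of tray in the frame of feeder between -0.072 and 0.008 m and value of joint gate below 0.03 m), for 0.2 s.
2. with the gate partly open, the four heels of the right and middle bays lie in the tray (x of heel_0 in the frame of tray between -0.093 and 0.093 m and y of heel_0 in the frame of tray between -0.081 and 0.081 m and z of each of heel_0, heel_1, heel_2, heel_3 in the frame of tray below 0.065 m and x of heel_1 in the frame of tray between -0.093 and 0.093 m and y of heel_1 in the frame of tray between -0.081 and 0.081 m and x of heel_2 in the frame of tray between -0.093 and 0.093 m and y of heel_2 in the frame of tray between -0.081 and 0.081 m and x of heel_3 in the frame of tray between -0.093 and 0.093 m and y of heel_3 in the frame of tray between -0.081 and 0.081 m and value of joint gate above 0.05 m), for 0.2 s.
3. the gate is fully shut again (value of joint gate below 0.006 m), for 0.2 s.
At the end, for the whole second after the job is handed in: Gate shut to within 6 mm; the four heels of the right and middle bays lie inside the tray; the left bay's two heels are still in it above the gate (within 20 mm of its centre); the tray stands flat on the counter; all at rest (x of heel_0 in the frame of tray between -0.093 and 0.093 m and y of heel_0 in the frame of tray between -0.081 and 0.081 m and z of each of heel_0, heel_1, heel_2, heel_3 in the frame of tray below 0.065 m and x of heel_1 in the frame of tray between -0.093 and 0.093 m and y of heel_1 in the frame of tray between -0.081 and 0.081 m and x of heel_2 in the frame of tray between -0.093 and 0.093 m and y of heel_2 in the frame of tray between -0.081 and 0.081 m and x of heel_3 in the frame of tray between -0.093 and 0.093 m and y of heel_3 in the frame of tray between -0.081 and 0.081 m and x of heel_4 in the frame of feeder between -0.02 and 0.02 m and y of heel_4 in the frame of feeder between 0.044 and 0.084 m and z of each of heel_4, heel_5 in the frame of feeder above 0.088 m and x of heel_5 in the frame of feeder between -0.02 and 0.02 m and y of heel_5 in the frame of feeder between 0.044 and 0.084 m and value of joint gate below 0.006 m and height (world z) of tray below 0.01 m and angle between tray's own z axis and vertical below 0.1 rad and linear speed of tray below 0.02 m/s and linear speed of each of heel_0, heel_1, heel_2, heel_3, heel_4, heel_5 below 0.03 m/s); the robot touches nothing.
It fails at once if a bystander (glue tin, polish tin, shoe brush, spool) is moved more than 30 mm (distance of any of glue_tin, polish_tin, shoe_brush, spool from where it was at the start of the episode above 0.03 m).
It also fails if it takes over 58 s, if anything falls off the work surface, if the arm or the gripper's body presses on something with over 40 N, if the wrist force passes 120 N, or if a joint passes its speed limit or range.

ROBOT

A 6-joint arm with a two-finger parallel gripper is mounted at the origin on a cart in front of the work surface, level with it; the furniture and walls round the work are solid. World frame = base frame: x ahead of the robot, y to its left, z up, the work surface at z = 0. Lengths are in mm, angles in degrees, forces in N, time in s.
With the tool pointing down it reaches from about 300 to 850 mm from the base axis. Payload 4.2 kg.
Tool frame: the origin (TCP) lies between the finger pads; the fingertips stand 8 mm ahead of it and the grasp point (between the pads) lies 11 mm behind it; x points along the fingers, y is the direction in which the jaws open and shut, and the axes are right-handed (so a half turn about x gives the same grasp; the last joint's range is limited). The gripper opens to 91 mm and grips with 3 to 60 N. Pads are 32 mm wide; open, the fingers measure 118 mm over their backs; the gripper's body (76 mm by 178 mm) begins 60 mm behind the grasp point.
Start: joints at [70.818, 18.312, 89.639, -0, 72.044, -1.146], TCP at [178.037, 546.759, 221.976] pointing down, gripper open.
Joint ranges: [-177.97, 177.97], [-48.28, 115.42], [12.27, 149.76], [-77.06, 257.06], [2.81, 150.46], [-146.56, 146.56]. Speed limits (degrees/s): [147.25, 147.25, 180, 180, 180, 180].

INTERFACE

Orientations are given as [roll, pitch, yaw] about the fixed x, y, z axes, in that order (R = Rz(yaw) Ry(pitch) Rx(roll)).
In Python, from workcell import env gives the robot as it stands.
- The arm moves only by the tool arm_command, never from a script. Its arguments are lists of equal length, an entry for each row: "slide": the shift along the tool's x, y, z in cm, a list of three; "turn": the turn, a rotation vector about the tool's x, y, z in rad, a list of three; "grip": the closure in counts, from 0 (fully open) to 255 (shut). A call has 1 to 20 rows; each row is the pose to reach, as a shift and turn from the pose commanded when the call began, along the tool's axes at that moment; what a row does not reach only later rows make up. A row lasts 1/12 s, in which the tool goes at most 41.7 mm and 7.16 degrees, less where a joint would pass 70% of its speed; a pose out of reach is approached as far as the arm can. A call with a gripper value outside its range is refused whole. The fingers move at their own pace and stop on an object; "newtons" is the grip in N (left out, the last holds). Time passes only in rows, so rows that repeat a pose let the fingers close. It gives the time, the measured TCP pose, the force and the opening at its end, in the units of the state.
- env.state(): the state, without advancing time (a new reading comes with each control period).
- env.grab_frame(name): name is "scene" or "top"; returns (picture, depth): 384x512x3 uint8, red, green, blue; 384x512 float32, mm along the optical axis (not along the pixel's ray), 0 where there is no reading.
- env.calibration(name): a dict with "K" (3x3 intrinsics, pixels), "camera_from_world" (4x4, takes a point from world to camera coordinates). Camera axes: x right, y up, looking along -z (the intrinsics and any distortion apply to the point x, -y, -z); pixel columns grow to the right and rows downward; lengths in mm; the calibration is good to about 2 mm. A picture is of the moment at which its call begins. calibration takes no time and is no camera call.
- env.job_done(): hands the job in, once; it reports no verdict.
Trained networks look in the newest picture that a camera, given by its name, has taken for a name from the list of things; names that differ only in an ending like _2 or _b are one class to them, and where a whole thing is asked for, a point or a joint stands for the part that bears it (a point fixed in the world has none). Each returns a list of dicts, best first, with "p" (0 to 1); they miss things now and then, are a little off and sometimes report something else, mostly with a low value. They report only what shows in the picture. A call takes as long as a camera call. They do not tell look-alikes from the thing itself.
- env.search_frame(camera, label): "point" ([x, y, z] in mm, in world coordinates, good to about 4 mm: the middle of the surface that is visible of it).
The state is a dict: "time_s": time; "qpos": joint angles; "qvel": joint speeds; "effort": joint torques, N m; "ee_pos": TCP position; "ee_rot": TCP orientation; "force": force on the tool from outside, world axes, zero at the start; "torque": the same for the moment, N m; "gripper_width": finger opening in mm.
Only numpy, scipy, OpenCV 4.12 (cv2) and the standard library are available. Lean on these libraries where they do the work, as an engineer would, in place of code of your own. Each camera call takes 0.05 s, during which the arm holds its last target.

## Working session

There is one attempt and no reset: what is moved stays moved. The work goes in short steps, Python scripts to look and compute and a tool call to move; the robot and the scene stay as the last step left them, time stands still between calls to the robot, and variables do not carry over. Pictures are saved under pics/ and viewed, and the job is handed in when it is done.

Besides the shell and the picture viewer there is one more tool, called after "Emit:" as name(argument=value, ...) on one line, values as JSON. arm_command: Moves the arm, as the interface text tells. Its arguments: {"type":"object","properties":{"slide":{"type":"array","items":{"type":"array","items":{"type":"number"}}},"turn":{"type":"array","items":{"type":"array","items":{"type":"number"}}},"grip":{"type":"array","items":{"type":"number"}},"newtons":{"type":"number"}},"required":["slide","turn","grip"]}

```bash
mkdir -p pics; cat > h.py <<'E'
import numpy as np, cv2
from workcell import env
def grab(n,fn=None):
    p,d=env.grab_frame(n)
    if fn: cv2.imwrite('pics/'+fn,cv2.cvtColor(p,cv2.COLOR_RGB2BGR))
    np.save(n+'_d.npy',d); np.save(n+'_p.npy',p)
    return p,d
def world(n,d):
    c=env.calibration(n);K=np.array(c['K']);T=np.linalg.inv(np.array(c['camera_from_world']))
    h,w=d.shape;u,v=np.meshgrid(np.arange(w),np.arange(h))
    x=(u-K[0,2])/K[0,0]*d;y=(v-K[1,2])/K[1,1]*d
    P=np.stack([x,-y,-d,np.ones_like(d)],-1)
    return (P@T.T)[...,:3]
def proj(n,X):
    c=env.calibration(n);K=np.array(c['K']);T=np.array(c['camera_from_world'])
    X=np.atleast_2d(X);C=(np.c_[X,np.ones(len(X))]@T.T)
    return np.c_[K[0,0]*C[:,0]/-C[:,2]+K[0,2],K[1,1]*-C[:,1]/-C[:,2]+K[1,2]]
E
python3 - <<'E'
from h import *
grab('scene','s0.png');grab('top','t0.png')
for n in ('scene','top'):
    c=env.calibration(n);print({k:(np.round(v,3).tolist() if k!='K' else v) for k,v in c.items()})
    for l in ['feeder','gate_handle','tray','heel_1','glue_tin','polish_tin','shoe_brush','spool']:
        print(n,l,[(np.round(r['point']).tolist(),round(r['p'],2)) for r in env.search_frame(n,l)])
print(env.state())
E
```

```text
{'K': array([[348.10417149,   0.        , 260.80754761],
       [  0.        , 348.10417149, 187.42873292],
       [  0.        ,   0.        ,   1.        ]]), 'camera_from_world': [[-0.866, 0.5, -0.023, 528.447], [-0.257, -0.405, 0.877, 53.686], [0.429, 0.766, 0.479, -1517.26], [0.0, 0.0, 0.0, 1.0]]}
scene feeder [([707.0, 44.0, 122.0], 0.62)]
scene gate_handle [([631.0, 46.0, 97.0], 0.72)]
scene tray [([486.0, -64.0, 21.0], 0.88), ([371.0, 412.0, 58.0], 0.32)]
scene heel_1 [([827.0, -138.0, 13.0], 0.61), ([831.0, -2.0, 11.0], 0.55), ([745.0, 220.0, 13.0], 0.52)]
scene glue_tin [([375.0, 415.0, 57.0], 0.81), ([615.0, -456.0, 35.0], 0.16)]
scene polish_tin [([474.0, -398.0, 22.0], 0.56)]
scene shoe_brush [([614.0, -456.0, 36.0], 0.39)]
scene spool [([471.0, 426.0, 32.0], 0.56)]
{'K': array([[464.85313032,   0.        , 256.40142365],
       [  0.        , 464.85313032, 196.69113338],
       [  0.        ,   0.        ,   1.        ]]), 'camera_from_world': [[-0.016, -1.0, 0.022, -14.535], [0.985, -0.012, 0.174, -623.87], [-0.174, 0.024, 0.985, -1462.41], [0.0, 0.0, 0.0, 1.0]]}
top f
[... 585 characters left out ...]
421.0, 42.0], 0.95)]
top spool [([461.0, 414.0, 54.0], 0.69)]
{'time_s': 0.9, 'qpos': array([ 7.08189936e+01,  1.83101080e+01,  8.96397152e+01, -6.95491568e-04,
        7.20416047e+01, -1.14664555e+00]), 'qvel': array([ 0.05830492, -0.02559937,  0.10570083,  0.00400253,  0.04596355,
       -0.00993418]), 'effort': array([-7.96666282e-04, -4.12338924e+01, -2.32234043e+01,  7.27769011e-02,
        3.74008832e-02,  5.44596602e-06]), 'ee_pos': array([178.02937807, 546.76732215, 221.98905225]), 'ee_rot': array([84.43968105, 89.99140247, 66.40553462]), 'force': array([0.15786356, 0.69176936, 0.1136299 ]), 'torque': array([ 0.0040687 ,  0.00766053, -0.03413028]), 'gripper_width': 91.00210349576578}
```

View pics/s0.png

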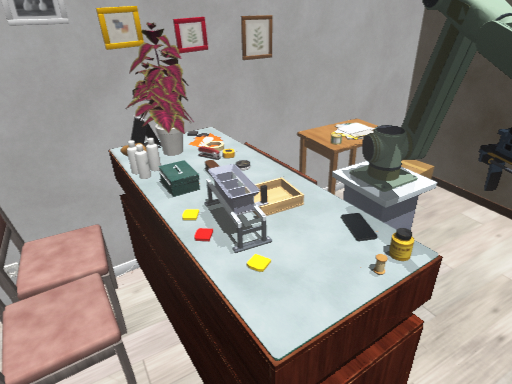

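View pics/t0.png

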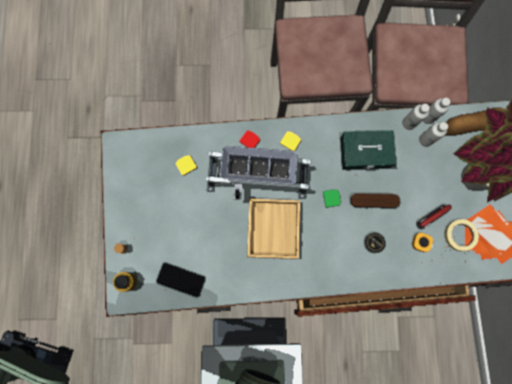

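The top view shows the feeder at about (260,165), the handle at (239,194) and the tray at (275,228). Heel look-alikes on the counter: red at (249,139), yellow at (291,140) and (186,165), green at (332,198). The black heels in the three bays are at (237,165), (258,166) and (280,167).

```bash
python3 - <<'E'
from h import *
d=np.load('top_d.npy');p=np.load('top_p.npy');W=world('top',d)
Z=W[...,2]
def fit(mask,name):
    n,l,s,c=cv2.connectedComponentsWithStats(mask.astype(np.uint8),connectivity=8)
    k=1+np.argmax(s[1:,4]);m=l==k
    P=W[m][:,:2].astype(np.float32)
    print(name,s[k],cv2.minAreaRect(P),np.median(Z[m]))
    print(np.round(P.mean(0),1))
X,Y=W[...,0],W[...,1]
reg=(X>580)&(X<800)&(Y>-200)&(Y<150)
fit(reg&(Z>155)&(Z<185),'rim')
fit(reg&(Z>75)&(Z<185),'feeder')
fit((X>350)&(X<640)&(Y>-250)&(Y<40)&(Z>30)&(Z<60),'tray rim')
fit((X>350)&(X<640)&(Y>-250)&(Y<40)&(Z>4)&(Z<60),'tray')
fit((X>590)&(X<640)&(Y>0)&(Y<150)&(Z>125)&(Z<165),'handle')
crop=p[110:280,190:330];cv2.imwrite('pics/c0.png',cv2.resize(cv2.cvtColor(crop,cv2.COLOR_RGB2BGR),None,fx=5,fy=5/1.5,interpolation=cv2.INTER_CUBIC) if 0 else cv2.resize(cv2.cvtColor(crop,cv2.COLOR_RGB2BGR),None,fx=3.5,fy=3.5,interpolation=cv2.INTER_CUBIC))
E
```

```text
rim [ 220  146   78   38 1038] ((703.275390625, -28.542861938476562), (233.41664123535156, 107.33169555664062), 84.11032104492188) 163.61658470831412
[708.2 -29.5]
feeder [ 206  146  104   54 3152] ((680.8050537109375, -26.4556884765625), (324.5803527832031, 152.46356201171875), 84.11032104492188) 125.24161473922106
[701.8 -26.2]
tray rim [247 198  53  61 571] ((522.9339599609375, -77.91779327392578), (166.41513061523438, 190.87774658203125), 87.0547103881836) 45.07338599165064
[525.  -80.3]
tray [ 246  196   57   65 2854] ((525.489990234375, -82.7462158203125), (186.3016357421875, 205.626220703125), 85.60743713378906) 10.39199019888656
[523.5 -79.2]
handle [235 189   5   8  37] ((621.348876953125, 38.3815803527832), (12.375295639038086, 20.16983985900879), 88.28520965576172) 149.8054833472545
[621.2  38.8]
```

View pics/c0.png

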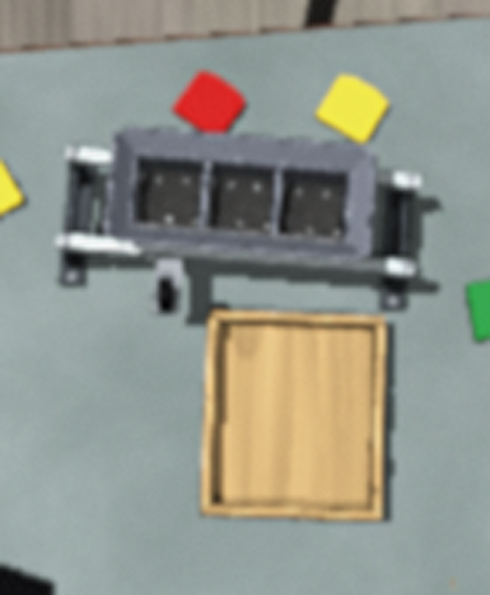

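```bash
cat >> h.py <<'E'
from scipy.spatial.transform import Rotation as Rn
def F(x,y,z,c=(703.3,-28.5),yaw=-5.9):
    a=np.radians(yaw);return np.array([c[0]+np.cos(a)*x-np.sin(a)*y,c[1]+np.sin(a)*x+np.cos(a)*y,z])
def Rstate(s):
    r=s['ee_rot'];return Rn.from_euler('xyz',r,degrees=True).as_matrix()
def Rdown(h): # jaw axis (tool y) heading deg, tool x down
    a=np.radians(h);x=np.array([0,0,-1.]);y=np.array([np.cos(a),np.sin(a),0]);return np.c_[x,y,np.cross(x,y)]
def goto(pos,h):
    s=env.state();R=Rstate(s);T=Rdown(h)
    print('t',s['time_s'],'pos',np.round(s['ee_pos'],1),'heading',round(np.degrees(np.arctan2(R[1,1],R[0,1])),2),'gw',round(s['gripper_width'],1),'F',np.round(s['force'],1))
    print('slide',np.round(R.T@(np.array(pos)-s['ee_pos'])/10,2),'turn',np.round(Rn.from_matrix(R.T@T).as_rotvec(),3))
def overlay(n,src,fn,c,yaw,tray=None,box=None,k=3,g=0):
    im=cv2.cvtColor(np.load(src),cv2.COLOR_RGB2BGR);u0,v0,u1,v1=box
    im=cv2.resize(im[v0:v1,u0:u1],None,fx=k,fy=k,interpolation=cv2.INTER_CUBIC)
    def poly(P,col):
        q=((proj(n,np.array(P))-[u0,v0]+.5)*k).astype(int);cv2.polylines(im,[q],True,col,1,cv2.LINE_AA)
    rect=lambda a,b,e,f,z,c,y:[F(a,e,z,c,y),F(b,e,z,c,y),F(b,f,z,c,y),F(a,f,z,c,y)]
    poly(rect(-52,52,-116,116,168,c,yaw),(0,0,255))
    for s in(-1,1):
        poly(rect(s*41-6,s*41+6,-163,163,104,c,yaw),(0,255,255))
        poly(rect(-65,65,s*155-13,s*155+13,8,c,yaw),(255,0,255))
    poly(rect(-98,-76,53+g,67+g,150,c,yaw),(0,255,0))
    if tray: poly(rect(-95,95,-83,83,45,tray[:2],tray[2]),(255,0,0));poly(rect(-87,87,-75,75,45,tray[:2],tray[2]),(255,0,0))
    cv2.imwrite('pics/'+fn,im)
E
python3 - <<'E'
from h import *
c=(703.3,-28.5);t=(522.9,-77.9,-2.95)
overlay('top','top_p.npy','ot0.png',c,-5.9,t,(190,120,330,280),3.7) if 0 else overlay('top','top_p.npy','ot0.png',c,-5.9,t,(190,130,330,270),4)
overlay('scene','scene_p.npy','os0.png',c,-5.9,t,(190,150,320,260),5)
goto([459,-154,200],87)
goto([459,-154,200],-93)
E
```

```text
t 0.9 pos [178.  546.8 222. ] heading 71.97 gw 91.0 F [0.2 0.7 0.1]
slide [  2.19 -57.94  48.41] turn [-0.262  0.    -0.   ]
t 0.9 pos [178.  546.8 222. ] heading 71.97 gw 91.0 F [0.2 0.7 0.1]
slide [  2.19 -57.94  48.41] turn [ 2.879 -0.    -0.   ]
```

View pics/ot0.png

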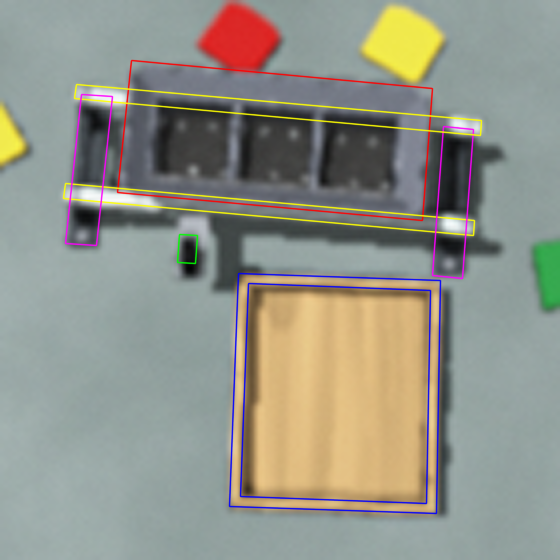

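View pics/os0.png

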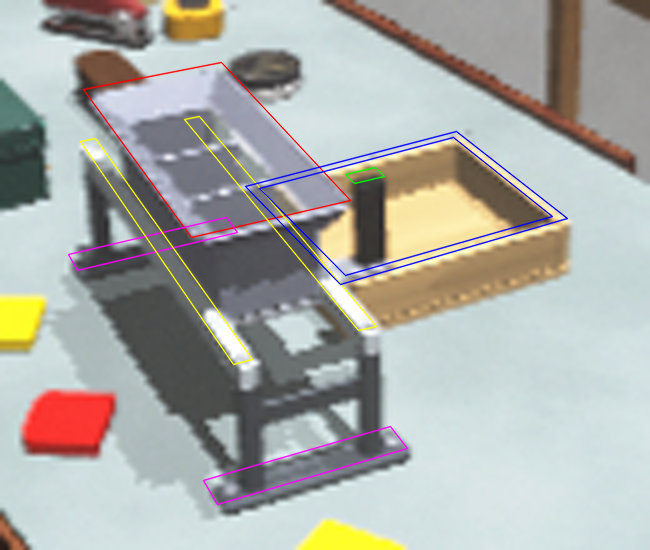

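Both overlays match the feeder and tray, apart from a shift of about 1.5 px in the scene view. So the feeder is at (703,-28.5) with yaw -5.9° and the tray at (523,-78) with yaw -3°. I'll go above the front end of the tray's right wall and pinch it there.

Emit:
arm_command(slide=[[8.2, -57.9, 48.4], [8.2, -57.9, 48.4], [8.2, -57.9, 48.4], [8.2, -57.9, 48.4], [8.2, -57.9, 48.4], [8.2, -57.9, 48.4], [8.2, -57.9, 48.4], [8.2, -57.9, 48.4], [8.2, -57.9, 48.4], [8.2, -57.9, 48.4], [8.2, -57.9, 48.4], [8.2, -57.9, 48.4], [8.2, -57.9, 48.4], [8.2, -57.9, 48.4], [8.2, -57.9, 48.4], [8.2, -57.9, 48.4], [8.2, -57.9, 48.4], [8.2, -57.9, 48.4], [8.2, -57.9, 48.4], [8.2, -57.9, 48.4]], turn=[[-0.262, 0, 0], [-0.262, 0, 0], [-0.262, 0, 0], [-0.262, 0, 0], [-0.262, 0, 0], [-0.262, 0, 0], [-0.262, 0, 0], [-0.262, 0, 0], [-0.262, 0, 0], [-0.262, 0, 0], [-0.262, 0, 0], [-0.262, 0, 0], [-0.262, 0, 0], [-0.262, 0, 0], [-0.262, 0, 0], [-0.262, 0, 0], [-0.262, 0, 0], [-0.262, 0, 0], [-0.262, 0, 0], [-0.262, 0, 0]], grip=[0, 0, 0, 0, 0, 0, 0, 0, 0, 0, 0, 0, 0, 0, 0, 0, 0, 0, 0, 0])

```text
time_s: 2.57
ee_pos: [459.8, -156.0, 139.5]
ee_rot: [-50.5, 90.0, -53.8]
force: [-0.2, 0.5, 0.2]
gripper_width: 91.2
```

```bash
python3 - <<'E'
from h import *
goto([459,-154,24],87)
E
```

```text
t 2.5667 pos [ 459.8 -156.   139.5] heading 86.75 gw 91.2 F [-0.2  0.5  0.2]
slide [11.55  0.2  -0.09] turn [-0.004  0.     0.   ]
```

Emit:
arm_command(slide=[[4, 0, 0], [8, 0, 0], [11.5, 0, 0], [11.5, 0, 0], [11.5, 0, 0], [11.5, 0, 0], [11.5, 0, 0], [11.5, 0, 0], [11.5, 0, 0], [11.5, 0, 0], [11.5, 0, 0], [11.5, 0, 0], [11.5, 0, 0], [11.5, 0, 0]], turn=[[0, 0, 0], [0, 0, 0], [0, 0, 0], [0, 0, 0], [0, 0, 0], [0, 0, 0], [0, 0, 0], [0, 0, 0], [0, 0, 0], [0, 0, 0], [0, 0, 0], [0, 0, 0], [0, 0, 0], [0, 0, 0]], grip=[0, 0, 0, 0, 0, 255, 255, 255, 255, 255, 255, 255, 255, 255], newtons=30)

```text
time_s: 3.73
ee_pos: [459.0, -153.7, 24.9]
ee_rot: [126.5, 90.0, 123.4]
force: [0.3, -0.1, 0.3]
gripper_width: 33.8
```

```bash
python3 - <<'E'
from h import *
print(env.state()['gripper_width'])
p,d=grab('top');W=world('top',d)
X,Y,Z=[W[...,i] for i in range(3)]
cv2.imwrite('pics/t1.png',cv2.resize(cv2.cvtColor(p[120:290,170:350],cv2.COLOR_RGB2BGR),None,fx=3,fy=3))
goto([459,-154,24],87)
E
```

```text
33.840724285707815
t 3.7833 pos [ 458.9 -153.7   24.9] heading 86.97 gw 30.0 F [ 0.5  0.1 -0.5]
slide [ 0.09 -0.03  0.01] turn [-0.001 -0.    -0.   ]
```

View pics/t1.png

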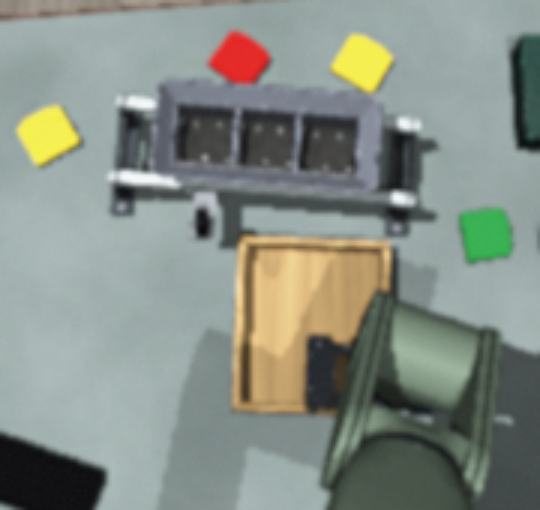

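The gripper is still closing at a width of 30 mm, with the pads around the tray's right wall near (350,370) in this crop.

Emit:
arm_command(slide=[[0, 0, 0], [0, 0, 0], [0, 0, 0], [0, 0, 0], [0, 0, 0], [0, 0, 0]], turn=[[0, 0, 0], [0, 0, 0], [0, 0, 0], [0, 0, 0], [0, 0, 0], [0, 0, 0]], grip=[255, 255, 255, 255, 255, 255])

```text
time_s: 4.28
ee_pos: [458.9, -153.6, 24.9]
ee_rot: [157.2, 90.0, 154.1]
force: [-0.9, 0.4, 1.1]
gripper_width: 8.2
```

```bash
python3 - <<'E'
from h import *
# tool in tray frame
s=env.state()
t=F(0,0,0,(522.9,-77.9),-2.95)
a=np.radians(-2.95);r=s['ee_pos'][:2]-t[:2]
loc=np.array([[np.cos(a),np.sin(a)],[-np.sin(a),np.cos(a)]])@r;print('tray local',loc)
tg=F(-42,-32,0)
q=F(loc[0],-79,0,tg[:2],-5.9)
print(tg,q)
goto([q[0],q[1],24.9],84.1)
E
```

```text
tray local [-60.00305576 -78.88068783]
[658.2331205 -56.0132036   0.       ] [ 590.4273015  -128.42685984    0.        ]
t 4.2833 pos [ 458.9 -153.6   24.9] heading 86.99 gw 8.2 F [-0.9  0.4  1.1]
slide [-0.   3.2 13. ] turn [ 0.051 -0.    -0.   ]
```

Emit:
arm_command(slide=[[0, 0.6, 1.5], [0, 1.2, 3.5], [0, 1.7, 5.5], [0, 2.2, 7.5], [0, 2.7, 9.5], [0, 3.0, 11.0], [0, 3.2, 12.2], [0, 3.2, 13.0], [0, 3.2, 13.0], [0, 3.2, 13.0]], turn=[[0.008, 0, 0], [0.016, 0, 0], [0.024, 0, 0], [0.032, 0, 0], [0.04, 0, 0], [0.046, 0, 0], [0.051, 0, 0], [0.051, 0, 0], [0.051, 0, 0], [0.051, 0, 0]], grip=[255, 255, 255, 255, 255, 255, 255, 255, 255, 255])

```text
time_s: 5.12
ee_pos: [591.4, -128.5, 25.0]
ee_rot: [12.1, 89.9, 6.1]
force: [0.2, 0.8, 0.4]
gripper_width: 7.8
```

```bash
python3 - <<'E'
from h import *
goto([590.4,-128.4,24.9],84.1)
p,d=grab('top');p,d=grab('scene')
t=(658.2,-56,-5.9)
overlay('top','top_p.npy','ot2.png',(703.3,-28.5),-5.9,t,(190,130,330,270),4)
overlay('scene','scene_p.npy','os2.png',(703.3,-28.5),-5.9,t,(190,150,320,260),5)
E
```

```text
t 5.1167 pos [ 591.4 -128.5   25. ] heading 84.01 gw 7.8 F [0.2 0.8 0.4]
slide [ 0.01 -0.   -0.1 ] turn [-0.002  0.002 -0.   ]
```

View pics/ot2.png

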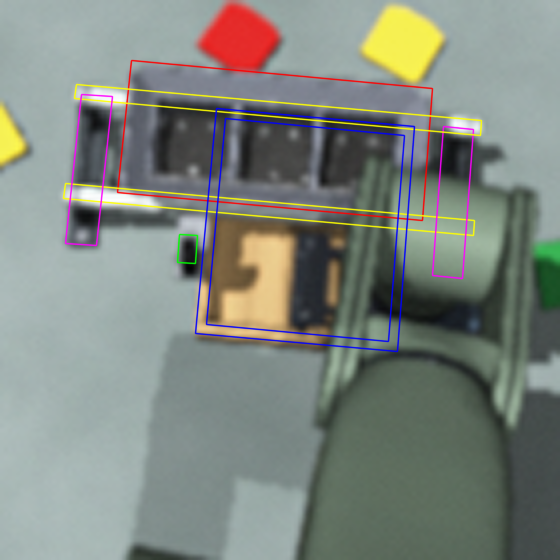

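View pics/os2.png

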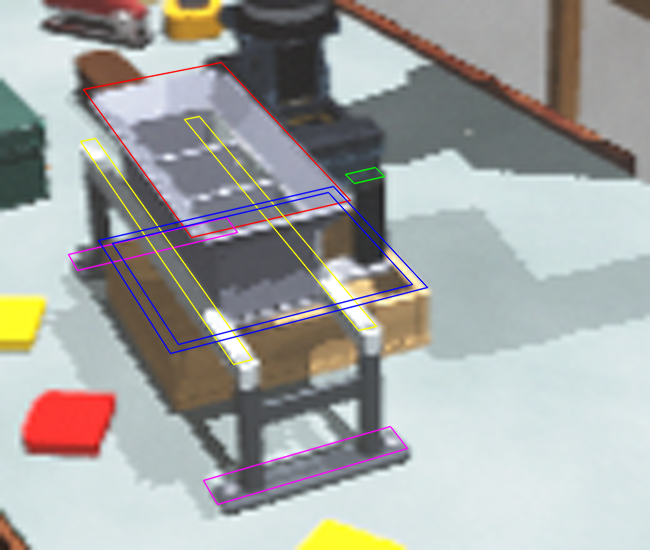

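The tray stands at its target under the right and middle bays. I'll release it, rise, and go above the handle.

Emit:
arm_command(slide=[[0, 0, 0], [0, 0, 0], [0, 0, 0], [0, 0, 0], [0, 0, 0], [0, 0, 0], [-4, 0, 0], [-8, 0, 0], [-12, 0, 0], [-16, 0, 0], [-20, 0, 0], [-20, 0, 0]], turn=[[0, 0, 0], [0, 0, 0], [0, 0, 0], [0, 0, 0], [0, 0, 0], [0, 0, 0], [0, 0, 0], [0, 0, 0], [0, 0, 0], [0, 0, 0], [0, 0, 0], [0, 0, 0]], grip=[150, 150, 150, 150, 150, 150, 150, 150, 150, 150, 150, 150])

```text
time_s: 6.22
ee_pos: [594.5, -129.5, 234.3]
ee_rot: [-7.5, 89.0, -13.4]
force: [1.8, 0.2, 1.0]
gripper_width: 37.5
```

```bash
python3 - <<'E'
from h import *
goto(F(-87,60,225),84.1)
p,d=grab('top')
overlay('top','top_p.npy','ot3.png',(703.3,-28.5),-5.9,(658.2,-56,-5.9),(190,130,330,270),4)
E
```

```text
t 6.2167 pos [ 594.5 -129.5  234.3] heading 84.06 gw 37.5 F [1.8 0.2 1. ]
slide [ 0.91 17.17  1.05] turn [-0.001  0.017  0.002]
```

View pics/ot3.png

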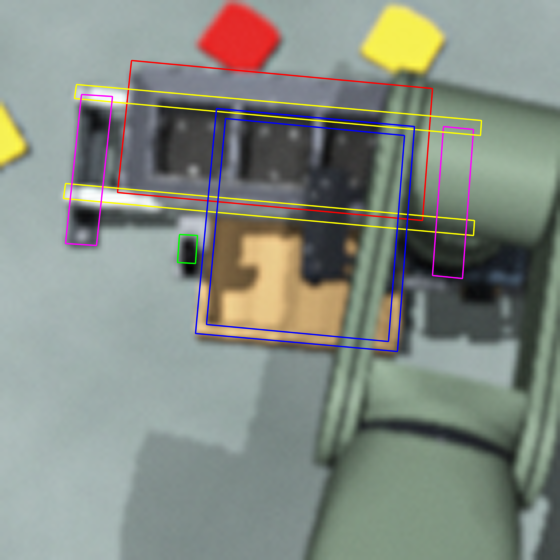

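Emit:
arm_command(slide=[[0, 4, 0.5], [0, 8, 0.8], [0, 12, 1.2], [0, 16, 1.4], [0, 17.1, 1.4], [0, 17.1, 1.4], [0, 17.1, 1.4], [0, 17.1, 1.4]], turn=[[0, 0, 0], [0, 0, 0], [0, 0, 0], [0, 0, 0], [0, 0, 0], [0, 0, 0], [0, 0, 0], [0, 0, 0]], grip=[150, 150, 150, 150, 150, 150, 150, 150])

```text
time_s: 6.93
ee_pos: [621.6, 38.6, 224.2]
ee_rot: [-143.8, 89.9, -149.8]
force: [-0.4, -0.1, -0.5]
gripper_width: 37.4
```

```bash
python3 - <<'E'
from h import *
goto(F(-87,60,125),84.1)
p,d=grab('scene')
overlay('scene','scene_p.npy','os4.png',(703.3,-28.5),-5.9,None,(190,120,320,230),5)
E
```

```text
t 6.9333 pos [621.6  38.6 224.2] heading 84.0 gw 37.4 F [-0.4 -0.1 -0.5]
slide [9.92 0.17 0.13] turn [-0.002 -0.001  0.001]
```

View pics/os4.png

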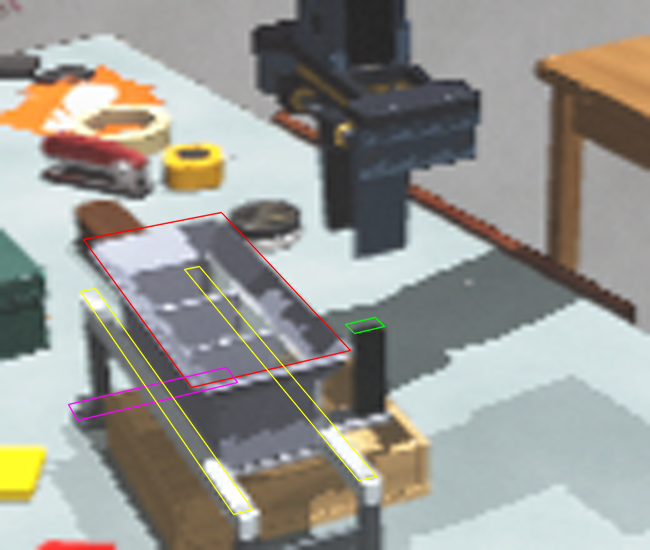

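The open fingers hang directly above the handle, whose top is at about (367,330) in this crop. Next I'll descend and close lightly.

Emit:
arm_command(slide=[[3.5, 0.1, 0], [7, 0.1, 0], [9.8, 0.1, 0], [9.8, 0.1, 0], [9.8, 0.1, 0], [9.8, 0.1, 0], [9.8, 0.1, 0], [9.8, 0.1, 0], [9.8, 0.1, 0], [9.8, 0.1, 0], [9.8, 0.1, 0], [9.8, 0.1, 0]], turn=[[0, 0, 0], [0, 0, 0], [0, 0, 0], [0, 0, 0], [0, 0, 0], [0, 0, 0], [0, 0, 0], [0, 0, 0], [0, 0, 0], [0, 0, 0], [0, 0, 0], [0, 0, 0]], grip=[150, 150, 150, 150, 150, 255, 255, 255, 255, 255, 255, 255], newtons=8)

```text
time_s: 7.98
ee_pos: [623.3, 40.5, 128.8]
ee_rot: [-10.6, 89.8, -16.5]
force: [-0.3, -1.1, 6.4]
gripper_width: 14.0
```

```bash
python3 - <<'E'
from h import *
goto(F(-87,60,125),84.1)
E
```

```text
t 7.9833 pos [623.3  40.5 128.8] heading 84.09 gw 14.0 F [-0.3 -1.1  6.4]
slide [ 0.38 -0.05 -0.03] turn [-0.     0.004  0.001]
```

```bash
python3 - <<'E'
from h import *
p,d=grab('scene')
overlay('scene','scene_p.npy','os5.png',(703.3,-28.5),-5.9,None,(190,120,320,230),5)
goto(F(-87,60,125),84.1)
E
```

```text
t 8.0333 pos [623.3  40.5 128.8] heading 84.09 gw 14.1 F [-0.4 -2.6  6.1]
slide [ 0.38 -0.04 -0.03] turn [-0.     0.004  0.001]
```

View pics/os5.png

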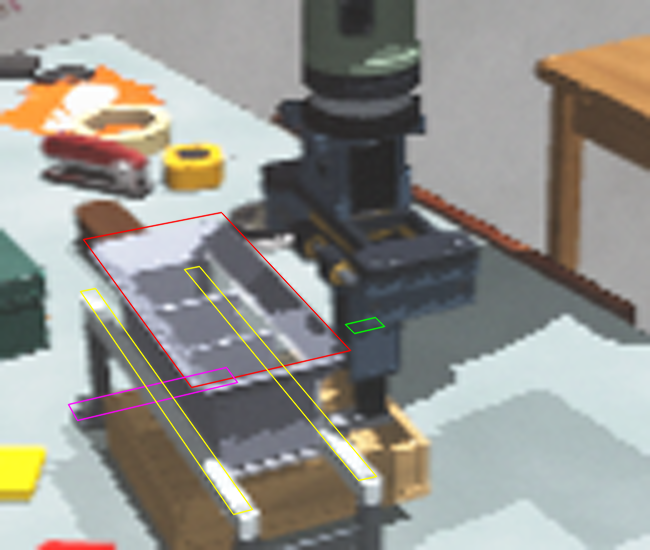

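Emit:
arm_command(slide=[[0, -0.3, 0], [0, -0.6, 0], [0, -0.6, 0], [0, -0.6, 0]], turn=[[0, 0, 0], [0, 0, 0], [0, 0, 0], [0, 0, 0]], grip=[255, 255, 255, 255])

```text
time_s: 8.37
ee_pos: [623.1, 38.7, 128.7]
ee_rot: [61.8, 89.5, 55.8]
force: [0.6, 8.5, 4.6]
gripper_width: 14.0
```

```bash
python3 - <<'E'
from h import *
goto(F(-87,60,125),84.1)
E
```

```text
t 8.3667 pos [623.1  38.7 128.7] heading 84.01 gw 14.0 F [0.6 8.5 4.6]
slide [ 0.38  0.14 -0.03] turn [-0.002  0.004 -0.007]
```

Emit:
arm_command(slide=[[0, 0.8, 0], [0, 1.8, 0], [0, 2.8, 0], [0, 3.8, 0], [0, 4.8, 0], [0, 5.8, 0], [0, 6.8, 0], [0, 7.8, 0], [0, 8.8, 0], [0, 9.8, 0], [0, 10.8, 0], [0, 11.8, 0], [0, 12.6, 0], [0, 13.3, 0], [0, 13.8, 0], [0, 14, 0], [0, 14, 0], [0, 14, 0]], turn=[[0, 0, 0], [0, 0, 0], [0, 0, 0], [0, 0, 0], [0, 0, 0], [0, 0, 0], [0, 0, 0], [0, 0, 0], [0, 0, 0], [0, 0, 0], [0, 0, 0], [0, 0, 0], [0, 0, 0], [0, 0, 0], [0, 0, 0], [0, 0, 0], [0, 0, 0], [0, 0, 0]], grip=[255, 255, 255, 255, 255, 255, 255, 255, 255, 255, 255, 255, 255, 255, 255, 255, 255, 255])

```text
time_s: 9.87
ee_pos: [635.4, 174.9, 128.6]
ee_rot: [138.1, 90.0, 132.2]
force: [-3.0, 0.4, 7.4]
gripper_width: 14.0
```

```bash
python3 - <<'E'
from h import *
goto(F(-87,60,125),84.1)
s=env.state();a=np.radians(84.1);print('g',(s['ee_pos'][:2]-[623.1,38.7])@[np.cos(a),np.sin(a)])
p,d=grab('scene');p,d=grab('top')
overlay('scene','scene_p.npy','os6.png',(703.3,-28.5),-5.9,None,(190,120,320,230),5)
overlay('top','top_p.npy','ot6.png',(703.3,-28.5),-5.9,None,(190,130,330,270),4)
E
```

```text
t 9.8667 pos [635.4 174.9 128.6] heading 84.09 gw 14.0 F [-3.   0.4  7.4]
slide [  0.35 -13.54   0.15] turn [-0. -0. -0.]
g 136.76558046049357
```

View pics/os6.png

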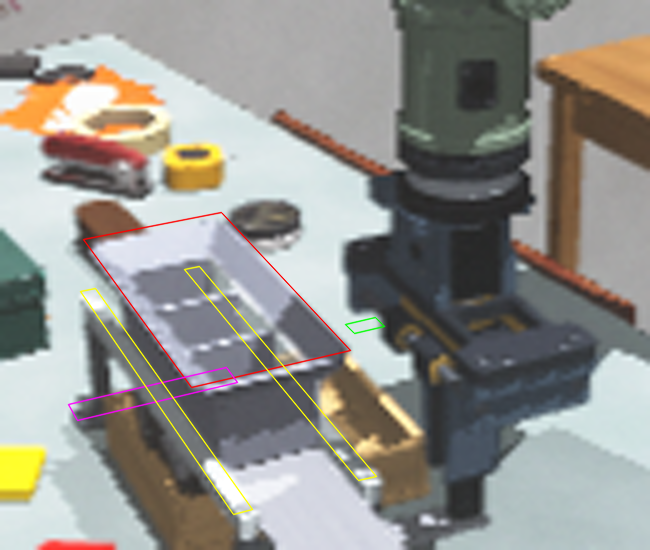

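View pics/ot6.png

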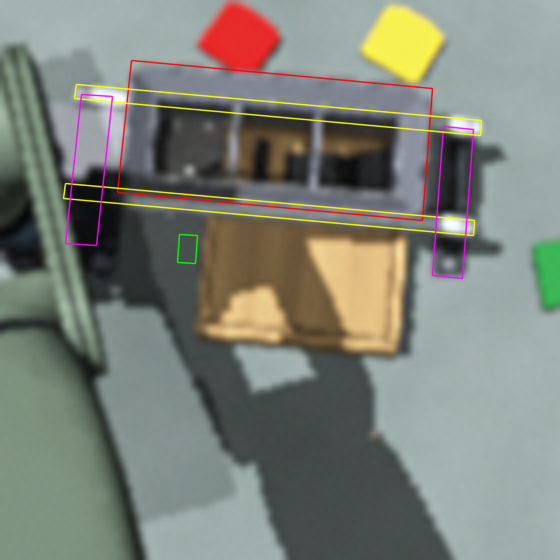

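The gate is open about 137 mm. Through the right and middle bays the wooden tray floor and black heels show; the left bay at (190,145) still holds its pair. I'll check this against depth.

```bash
python3 - <<'E'
from h import *
p,d=grab('top');W=world('top',d)
cv2.imwrite('pics/z7.png',cv2.resize(cv2.cvtColor(p[150:220,222:302],cv2.COLOR_RGB2BGR),None,fx=9,fy=8,interpolation=cv2.INTER_CUBIC))
print(np.round(W[155:180:3,225:298:4,2]).astype(int))
goto(F(-87,60,125),84.1)
E
```

```text
[[161 137 138 147 155 148 153 154 155 154 151 152 154 157 161 158 158 153
  168]
 [157 133 113 117 109 113 152 127 124 131 135 150 140 143 145 151 148 161
  163]
 [158 110 116 116 119 118 149  22  36  31  45 150 102 116 113 113 144 158
  106]
 [157 118 116 118 114 118 109  12   3  13   8 149   6  16  18  28 154 162
   -1]
 [157 116 119 115 116 121   3  10  62   6  11 150  34   8   8  43 149 159
    2]
 [154 120 114 115 117 122   5  18  59   3  24 154  36  32  46  58 153 161
   -3]
 [161 105 116 120 116 123  10  21  61  17  27  33  34  30  47  55 154 161
    2]
 [158 160 161 158 158 153 153 157 157 150  27  36  36  32  49  53 155 167
   -2]
 [107 166 166 169 171 168 166 166 165 163 158 162 165 153 155 154 157 162
   -4]]
t 10.0167 pos [635.4 174.9 128.6] heading 84.08 gw 14.3 F [-4.1 -0.3  7.4]
slide [  0.35 -13.54   0.15] turn [-0.    -0.    -0.001]
```

View pics/z7.png

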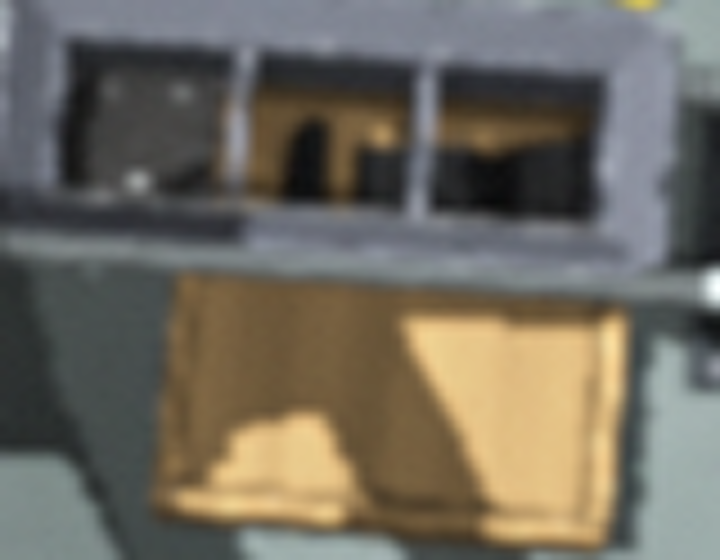

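Four heels lie in the tray: one on edge with its top at z 62, two stacked flat with the top at about z 34, and one leaning with its top at about z 58. All are clear of the gate. The left pair reads 116–118 mm, as it should for two heels stacked on the gate. Time to shut it.

Emit:
arm_command(slide=[[0, -0.8, 0], [0, -1.8, 0], [0, -2.8, 0], [0, -3.8, 0], [0, -4.8, 0], [0, -5.8, 0], [0, -6.8, 0], [0, -7.8, 0], [0, -8.8, 0], [0, -9.8, 0], [0, -10.8, 0], [0, -11.8, 0], [0, -12.6, 0], [0, -13.2, 0], [0, -13.6, 0], [0, -14, 0], [0, -14, 0], [0, -14, 0]], turn=[[0, 0, 0], [0, 0, 0], [0, 0, 0], [0, 0, 0], [0, 0, 0], [0, 0, 0], [0, 0, 0], [0, 0, 0], [0, 0, 0], [0, 0, 0], [0, 0, 0], [0, 0, 0], [0, 0, 0], [0, 0, 0], [0, 0, 0], [0, 0, 0], [0, 0, 0], [0, 0, 0]], grip=[255, 255, 255, 255, 255, 255, 255, 255, 255, 255, 255, 255, 255, 255, 255, 255, 255, 255])

```text
time_s: 11.52
ee_pos: [623.1, 38.7, 128.5]
ee_rot: [62.8, 89.5, 56.8]
force: [0.6, 9.1, 4.4]
gripper_width: 14.2
```

```bash
python3 - <<'E'
from h import *
goto(F(-87,60,125),84.1)
s=env.state();a=np.radians(84.1);print('g',(s['ee_pos'][:2]-[623.1,38.7])@[np.cos(a),np.sin(a)])
E
```

```text
t 11.5167 pos [623.1  38.7 128.5] heading 84.0 gw 14.2 F [0.6 9.1 4.4]
slide [ 0.35  0.13 -0.03] turn [-0.002  0.004 -0.007]
g 0.027981369070212113
```

The gate is back at its stop (0.0 mm, 9 N against it). Now release and rise straight up.

Emit:
arm_command(slide=[[0, 0, 0], [0, 0, 0], [0, 0, 0], [0, 0.2, 0], [0, 0.4, 0], [0, 0.4, 0], [-3, 0.4, 0], [-6, 0.4, 0], [-9, 0.4, 0], [-12, 0.4, 0], [-12, 0.4, -3], [-12, 0.4, -6], [-12, 0.4, -10], [-12, 0.4, -14], [-12, 0.4, -18], [-12, 0.4, -20], [-12, 0.4, -20], [-12, 0.4, -20]], turn=[[0, 0, 0], [0, 0, 0], [0, 0, 0], [0, 0, 0], [0, 0, 0], [0, 0, 0], [0, 0, 0], [0, 0, 0], [0, 0, 0], [0, 0, 0], [0, 0, 0], [0, 0, 0], [0, 0, 0], [0, 0, 0], [0, 0, 0], [0, 0, 0], [0, 0, 0], [0, 0, 0]], grip=[170, 150, 150, 150, 150, 150, 150, 150, 150, 150, 150, 150, 150, 150, 150, 150, 150, 150])

```text
time_s: 13.02
ee_pos: [422.8, 59.8, 247.5]
ee_rot: [8.4, 89.9, 2.5]
force: [0.9, -0.6, 0.0]
gripper_width: 37.5
```

```bash
python3 - <<'E'
from h import *
goto(F(-87,60,125),84.1)
p,d=grab('scene');p,d=grab('top');W=world('top',d)
overlay('scene','scene_p.npy','os8.png',(703.3,-28.5),-5.9,(658.2,-56,-5.9),(190,150,320,260),5)
overlay('top','top_p.npy','ot8.png',(703.3,-28.5),-5.9,(658.2,-56,-5.9),(190,130,330,270),4)
X,Y,Z=[W[...,i] for i in range(3)]
m=(X>590)&(X<645)&(Y>0)&(Y<100)&(Z>130)&(Z<165);print('handle',W[m].mean(0),m.sum())
print(np.round(Z[158:178:4,228:296:5]).astype(int))
for l in ['glue_tin','polish_tin','shoe_brush','spool']: print(l,[(np.round(r['point']).tolist(),round(r['p'],2)) for r in env.search_frame('top',l)][:1])
E
```

```text
t 13.0167 pos [422.8  59.8 247.5] heading 84.08 gw 37.5 F [ 0.9 -0.6  0. ]
slide [12.29  0.1  20.09] turn [-0.     0.002 -0.   ]
handle [620.73222322  38.53546409 148.30162766] 35
[[146 114 111 116 121 119 125 131 135 138 150 150 151 158]
 [149 116 121 123 145  96  96  96 107  93  92 106 104 160]
 [142 120 114 117 156  94  92  98 139  98  96  96 110 157]
 [128 116 120 117 149  93  95  93 153  97  99  94 124 162]
 [146 147 149 121 150 101  93  91 149  93  98 100 136 162]]
glue_tin [([356.0, 391.0, 66.0], 0.58)]
polish_tin [([469.0, -408.0, 22.0], 0.61)]
shoe_brush [([610.0, -419.0, 39.0], 0.68)]
spool [([462.0, 413.0, 54.0], 0.52)]
```

View pics/os8.png

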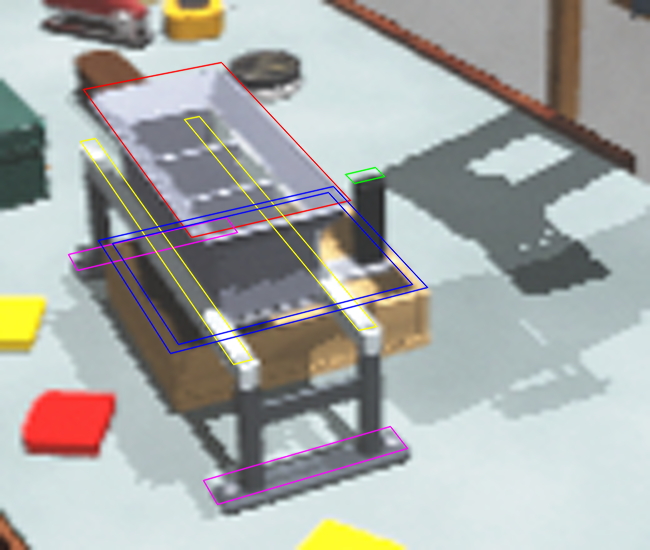

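View pics/ot8.png

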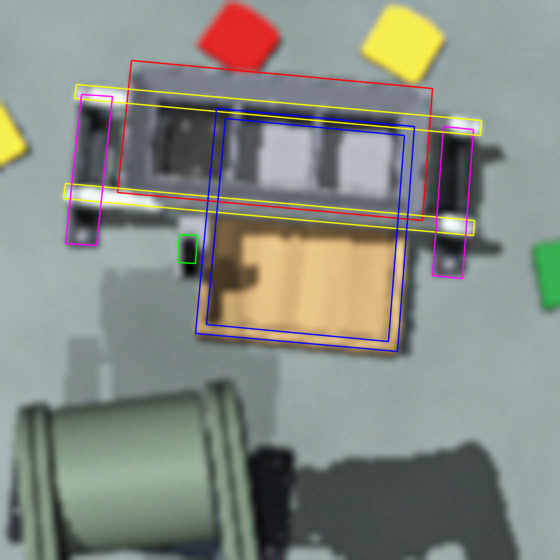

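The final pictures show the gate shut: grey plate at z about 95 fills the right and middle bays at (285,155) and (365,160). The left pair is in place at (190,140), the tray is in place, and the bystanders read where they did at the start. I'm handing in.

```bash
python3 - <<'E'
from h import *
print(env.job_done())
E
```

```text
the job is handed in; nothing more can be done
None
```

I slid the tray under the right and middle bays and opened the gate about 137 mm by its handle, so both bays dropped their heels. Then I pushed the gate back to its stop, let go and backed the arm clear. The job is handed in at about 13 s of the 58 s allowed, and no verdict was reported.

- **Gate:** before I let go, the gripper was back where it first met the stop (0.0 mm off, 9 N pressing on it). In the final top picture the handle was within about 0.5 mm of where it started.
- **Left bay:** the pair read 111–123 mm high after shutting, about right for two heels stacked on the gate. The right and middle bays showed bare gate plate.
- **Tray and heels:** the tray sits within a few mm of the right place. With the gate open I saw four heels in the tray, one on edge and one leaning, all below about z 62 mm. After shutting, the feeder hides them, so I did not see them again.
- **Bystanders:** all four read within about 4 mm of their starting positions.
- **Disagreements:** the scene camera overlay was off from the top one by about 1.5 px, so I relied on the top camera. While I held the handle there was a steady upward force of about 4–7 N on the tool, which I did not explain. It went away when I released.

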